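# Key the index disc of the drilling jig home

## Robot

A 6-joint arm with a two-finger parallel gripper is mounted at the origin on a cart in front of the work surface, level with it; the furniture and walls round the work are solid. World frame = base frame: x ahead of the robot, y to its left, z up, the work surface at z = 0. Lengths are in m, angles in rad, forces in N, time in s.
With the tool pointing down it reaches from about 0.375 to 0.9 m from the base axis. Payload 3.1 kg.
Tool frame: the origin (TCP) lies midway between the tips of the shut fingers; the grasp point (between the pads) lies 19 mm behind it (manip.grasp_offset is the distance from the TCP to the grasp point, in m); z points along the fingers, y is the line along which they close (so a half turn about z gives the same grasp; the last joint's range is limited). The gripper opens to 85 mm and grips with 20 to 120 N. Pads are 22 mm wide; open, the fingers measure 114 mm over their backs; the gripper's body (76 mm by 85 mm) begins 54 mm behind the grasp point. The pads swing forward as they close: fully open they stand 13 mm farther back than shut.
Start: joints at [-1.395, 0.527, 1.433, -0, 1.181, -0.178], TCP at [0.217, -0.586, 0.231] pointing down, gripper open.
Joint ranges: [-3.08, 3.08], [-0.75, 2.2], [0.22, 2.44], [-1.43, 4.57], [0, 2.65], [-2.85, 2.85]. Speed limits (rad/s): [2.79, 2.79, 3.14, 3.14, 3.14, 3.14].

## Interface

Orientations are given as a unit quaternion [x, y, z, w].
In Python, from station import sensors, cams, order, manip gives the robot as it stands.
- The arm moves only by the tool move_arm, never from a script. Its argument "targets" is a list of rows, each an object of numbers: "dx", "dy", "dz": the shift along the world's x, y, z normalised to -1 to 1, where 1 is 25 mm; "rx", "ry", "rz": the turn, a rotation vector about the world's x, y, z normalised to -1 to 1, where 1 is 30 degrees. A call has exactly 10 rows; each row shifts and turns the commanded pose from where the row before left it; what a row does not reach is not made up. A row lasts 1/8 s, in which the tool goes at most 62.5 mm and 10.7 degrees, less where a joint would pass 70% of its speed; a pose out of reach is approached as far as the arm can. A call with a number of a shift or a turn outside -1 to 1 is refused whole. A call with a gripper value outside its range is refused whole. "claw" is the opening in per cent of the stroke, from 0 (shut) to 100 (fully open), set as the call begins (left out, the last holds). The fingers move at their own pace and stop on an object; "newtons" is the grip in N (left out, the last holds). Time passes only in rows, so rows that do not move let the fingers close, or fill a call up. It gives the time, the measured TCP pose, the force, the opening and the grip force at its end, in the units of the state.
- sensors.sense(): the state, without advancing time (a new reading comes with each control period).
- cams.snapshot(name): name is "scene" or "top" or "wrist"; returns the picture (400x640x3 uint8, red, green, blue); there is no depth.
- cams.camera_model(name): a dict with "fx", "fy", "cx", "cy" (pixels), "distortion" ([k1, k2, p1, p2, k3] as OpenCV has them; the pictures are not rectified), "extrinsics" (4x4, takes a point from world to camera coordinates). Camera axes: x right, y down, z forward; pixel columns grow to the right and rows downward; lengths in m; the calibration is good to about 2 mm. A picture is of the moment at which its call begins: read the wrist's pose just before it. camera_model takes no time and is no camera call; for the wrist camera it gives the pose at the moment of the call.
- order.sign_off(): hands the job in; it is judged then, once.
The state is a dict: "t": time; "q": joint angles; "qd": joint speeds; "tau": joint torques, N m; "tcp_pos": TCP position; "tool_rot": TCP orientation; "force": force on the tool from outside, world axes, zero at the start; "ft_torque": the same for the moment, N m; "finger_gap": opening from 0.0 (shut) to 1.0 (fully open); "gripper_force": force on a finger pad.
Only numpy, scipy, OpenCV 4.12 (cv2) and the standard library are available. Lean on these libraries where they do the work, as an engineer would, in place of code of your own. Each camera call takes 0.05 s, during which the arm holds its last target. There are 200 camera calls.

## Task

The aluminium index disc on the indexing jig stands raised on its spindle. With a fingertip, push its black tab round until the disc's notch is over the red key, then press the disc down until it is fully home on the key, and move clear. Only push and press: do not pinch the tab or lift the disc, and leave the tape measure, the screw tin and the wood offcut around the jig where they are.

Things in the scene. Friction and masses are not known exactly. Their poses are not given: they have to be found in the camera images.
- jig_top (a point): Centre of the top of the jig's grey round housing (82 mm diameter), on the vertical spindle axis of the disc, 36 mm above the worktop. The jig is fixed on a plywood foot 150 x 140 x 18 mm. Its yaw varies; its -x axis points from the spindle to the red key.
- key_mid (a point): Point on the red key's step, 48 mm out from the spindle axis, 43.5 mm above the worktop. The key is a fixed red block, 8 mm wide, from 42 to 62 mm from the axis; its outer end, seen beside the disc's rim, is 14 mm wide and rises to 45 mm above the worktop.
- disc_face (a point): Centre of the upper face of the index disc, on the spindle axis. The disc is aluminium, 104 mm in diameter, 8 mm thick, 0.23 kg, with a ring of dark dots and a brass hub 19 mm wide, 6 mm high. Raised, its face is 52.5 mm above the worktop and its underside 1 mm above the key's step; seated, 7.5 mm lower, its face is flush with the red key's outer end.
- notch (a point): The notch in the disc's rim; point on the face level, 48 mm from the axis. The notch is open at the rim, 14 mm deep, 11 to 15 mm wide (wider at the rim), and clears the key by about 2.5 mm on each side (0.05 rad either way). A short red line on the face points at it.
- tab (a point): Top middle of the black tab standing on the disc's face, opposite the notch. It is 8 mm thick, runs radially from 18 to 42 mm from the axis (this point is at 30 mm) and stands 19 mm above the face. Pushing its flat side (about 2 N) turns the disc, either way and any amount; the disc stops where it is left.
- tab_left: The half of the tab on its +y side (black cheek 24 x 4 x 15 mm); origin at the middle of its underside on the disc's face. Pushed on its side, it turns the disc clockwise seen from above (the joint index_disc falls).
- tab_right: The half of the tab on its -y side, of the same size; pushed on its side, it turns the disc counter-clockwise seen from above (the joint index_disc grows).
- index_disc (a joint): Angle of the disc in rad, counter-clockwise seen from above. At 0 (or a whole turn, 6.283) the notch is over the key. It starts anywhere from 0.6 to 5.6.
- disc_press (a joint): How far the disc has been pressed down, m: 0 raised, 0.0075 fully seated, negative if pulled up. Snug on the spindle: it does not fall by itself; pressed anywhere on its flat face with 5 N or more (10 N is plenty) it goes down, only with the notch over the key, and stays down.
- tape_measure: Yellow tape measure, 36 x 78 x 63 mm, loose, beside the jig; origin under its middle.
- screw_tin: Open round tin with screws, 74 mm in diameter, 34 mm high, loose, beside the jig; origin under its middle.
- offcut_2: Dark wood offcut, 45 x 170 x 20 mm (long along its y), loose, beyond the jig; origin under its middle.
Mind the look-alikes: they are no part of the job. Leave any purple look-alike of the part that bears jig_top alone.

How it is judged:
By the outcome, as a careful person would: the job done as asked, in the order asked, and still so for the second after the job is handed in, with the robot touching nothing.
It also fails if it takes over 45 s, if anything falls off the work surface, if the arm or the gripper's body presses on something with over 40 N, if the wrist force passes 120 N, or if a joint passes its speed limit or range.

## Working session

There is one attempt and no reset: what is moved stays moved. The work goes in short steps, Python scripts to look and compute and a tool call to move; the robot and the scene stay as the last step left them, time stands still between calls to the robot, and variables do not carry over. Pictures are saved under pics/ and viewed, at most 10 in all, crops included, and the job is handed in when it is done.

Besides the shell and the picture viewer there is one more tool, called after "Request:" by a JSON object that holds its "name" and its "arguments", one argument or row to a line. move_arm: Moves the arm, as the interface text tells. Scaled input: -1 to 1 covers 25 mm each way for a shift and 30 degrees each way for a turn. Its arguments: {"type":"object","properties":{"targets":{"type":"array"},"claw":{"type":"number"},"newtons":{"type":"number"}},"required":["targets"]}

```bash
mkdir -p pics; cat > h.py <<'E'
import numpy as np, cv2
from station import sensors, cams, order, manip
def snap(n,f):
    m=cams.camera_model(n); im=cams.snapshot(n); cv2.imwrite('pics/'+f,cv2.cvtColor(im,cv2.COLOR_RGB2BGR)); return im,m
def ray(m,uv,z):
    K=np.array([[m['fx'],0,m['cx']],[0,m['fy'],m['cy']],[0,0,1]]);E=np.array(m['extrinsics'])
    p=cv2.undistortPoints(np.array(uv,float).reshape(-1,1,2),K,np.array(m['distortion'],float)).reshape(-1,2)
    d=np.c_[p,np.ones(len(p))]@E[:3,:3]; c=-E[:3,:3].T@E[:3,3]
    return c+d*((z-c[2])/d[:,2])[:,None]
def proj(m,P):
    K=np.array([[m['fx'],0,m['cx']],[0,m['fy'],m['cy']],[0,0,1]]);E=np.array(m['extrinsics'])
    return cv2.projectPoints(np.array(P,float).reshape(-1,1,3),cv2.Rodrigues(E[:3,:3])[0],E[:3,3],K,np.array(m['distortion'],float))[0].reshape(-1,2)
E
python3 - <<'E'
from h import *
a,m=snap('top','top0.png'); b,m2=snap('scene','scene0.png')
print(sensors.sense()); print(m['fx'],np.round(m['extrinsics'],3))
E
```

```text
{'t': 0.1, 'q': array([-1.39547851e+00,  5.28401046e-01,  1.43378138e+00, -3.83071468e-05,
        1.18144687e+00, -1.78498724e-01]), 'qd': array([-0.00089013, -0.00138453, -0.00214364,  0.00111719, -0.00072812,
       -0.0013417 ]), 'tau': array([ 7.30137776e-05, -4.43303490e+01, -1.78585678e+01, -2.00907480e-04,
        3.86893153e-03,  2.42360994e-05]), 'tcp_pos': array([ 0.21645109, -0.58561531,  0.2304121 ]), 'tool_rot': array([ 9.84390708e-01,  1.75994026e-01, -1.60930171e-05, -1.01834887e-03]), 'force': array([1.14429129, 0.51384758, 1.12848997]), 'ft_torque': array([-0.02438227, -0.02659702, -0.0024379 ]), 'gripper_force': 0.0, 'finger_gap': 0.9972336966893794}
516.0979061913937 [[-0.009 -1.     0.013 -0.039]
 [-0.997  0.008 -0.08   0.591]
 [ 0.08  -0.013 -0.997  1.056]
 [ 0.     0.     0.     1.   ]]
```

View pics/top0.png

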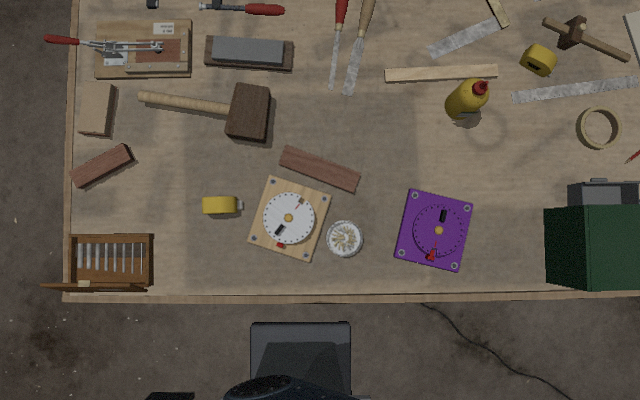

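View pics/scene0.png

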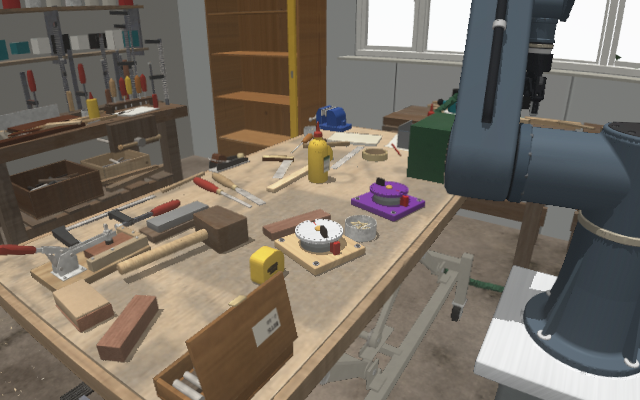

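The top view shows the real jig, a white disc, at about (289,217). The red key is near (281,245), the black tab near (279,230) and the notch line near (300,203). The tin, tape and offcut sit around it, and the purple look-alike is to the right. I'll measure these in an enlarged crop.

```bash
python3 - <<'E'
from h import *
im=cv2.imread('pics/top0.png'); c=im[140:270,195:370]; cv2.imwrite('pics/c0.png',cv2.resize(c,None,fx=4.5,fy=4.5,interpolation=cv2.INTER_CUBIC))
m=cams.camera_model('top')
print(ray(m,[[289,217]],.0585), ray(m,[[281,245]],.045), ray(m,[[279,230]],.0715),ray(m,[[301,201]],.0525))
print(ray(m,[[221,205]],.06),ray(m,[[345,238]],.034),ray(m,[[320,169]],.02))
E
```

```text
[[0.52942924 0.00731712 0.0585    ]] [[0.47300338 0.024383   0.045     ]] [[0.503481   0.02685964 0.0715    ]] [[ 0.56184015 -0.01701878  0.0525    ]]
[[0.55464816 0.14424643 0.06      ]] [[ 0.48579359 -0.10682726  0.034     ]] [[ 0.63076989 -0.05711379  0.02      ]]
```

View pics/c0.png

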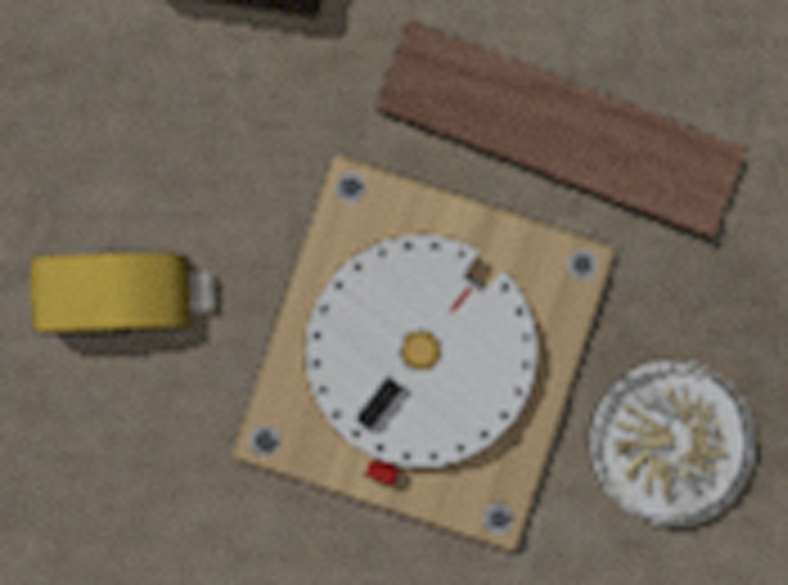

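Request:
{"name": "move_arm", "arguments": {
  "targets": [
    {"dx": 0.36, "dy": 0.787, "rz": 0.136},
    {"dx": 0.36, "dy": 0.787, "rz": 0.136},
    {"dx": 0.36, "dy": 0.787, "rz": 0.136},
    {"dx": 0.36, "dy": 0.787, "rz": 0.136},
    {"dx": 0.36, "dy": 0.787, "rz": 0.136},
    {"dx": 0.36, "dy": 0.787, "rz": 0.136},
    {"dx": 0.36, "dy": 0.787, "rz": 0.136},
    {"dx": 0.36, "dy": 0.787, "rz": 0.136},
    {"dx": 0.36, "dy": 0.787, "rz": 0.136},
    {"dx": 0.36, "dy": 0.787, "rz": 0.136}
  ],
  "claw": 0
}}

```text
schema error: expected keys dx, dy, dz, rx, ry, rz
```

Request:
{"name": "move_arm", "arguments": {
  "targets": [
    {"dx": 0.36, "dy": 0.787, "rz": 0.136},
    {"dx": 0.36, "dy": 0.787, "rz": 0.136},
    {"dx": 0.36, "dy": 0.787, "rz": 0.136},
    {"dx": 0.36, "dy": 0.787, "rz": 0.136},
    {"dx": 0.36, "dy": 0.787, "rz": 0.136},
    {"dx": 0.36, "dy": 0.787, "rz": 0.136},
    {"dx": 0.36, "dy": 0.787, "rz": 0.136},
    {"dx": 0.36, "dy": 0.787, "rz": 0.136},
    {"dx": 0.36, "dy": 0.787, "rz": 0.136},
    {"dx": 0.36, "dy": 0.787, "rz": 0.136}
  ]
}}

```text
schema error: expected keys dx, dy, dz, rx, ry, rz
```

Request:
{"name": "move_arm", "arguments": {
  "targets": [
    {"dx": 0.36, "dy": 0.787, "rz": 0.136},
    {"dx": 0.36, "dy": 0.787, "rz": 0.136},
    {"dx": 0.36, "dy": 0.787, "rz": 0.136},
    {"dx": 0.36, "dy": 0.787, "rz": 0.136},
    {"dx": 0.36, "dy": 0.787, "rz": 0.136},
    {"dx": 0.36, "dy": 0.787, "rz": 0.136},
    {"dx": 0.36, "dy": 0.787, "rz": 0.136},
    {"dx": 0.36, "dy": 0.787, "rz": 0.136},
    {"dx": 0.36, "dy": 0.787, "rz": 0.136},
    {"dx": 0.36, "dy": 0.787, "rz": 0.136}
  ]
}}

```text
schema error: expected keys dx, dy, dz, rx, ry, rz
```

```bash
python3 - <<'E'
from h import *
a,m=snap('wrist','w0.png'); print(sensors.sense()['tcp_pos']);np.save('w0.npy',m['extrinsics'])
print(proj(m,[[.529,.0073,.0585],[.473,.024,.045],[.5035,.0268,.0715]]))
E
```

```text
[ 0.21645648 -0.58572153  0.23053139]
[[  58.20390883  -97.1209112 ]
 [ -97.24518326 -200.56505518]
 [ 105.86236933  -21.21212058]]
```

View pics/w0.png

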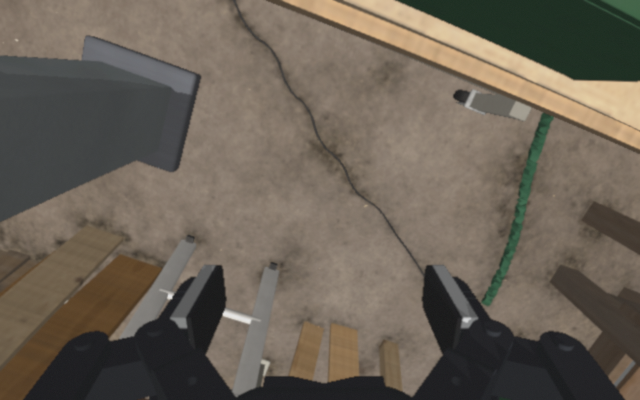

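The moves were refused because every row needs all six keys, so the arm hasn't moved. This wrist picture shows only the floor, with the open fingers at the bottom at about (205,300) and (445,300). I'll resend the moves.

Request:
{"name": "move_arm", "arguments": {
  "targets": [
    {"dx": 0.36, "dy": 0.787, "dz": 0, "rx": 0, "ry": 0, "rz": 0.136},
    {"dx": 0.36, "dy": 0.787, "dz": 0, "rx": 0, "ry": 0, "rz": 0.136},
    {"dx": 0.36, "dy": 0.787, "dz": 0, "rx": 0, "ry": 0, "rz": 0.136},
    {"dx": 0.36, "dy": 0.787, "dz": 0, "rx": 0, "ry": 0, "rz": 0.136},
    {"dx": 0.36, "dy": 0.787, "dz": 0, "rx": 0, "ry": 0, "rz": 0.136},
    {"dx": 0.36, "dy": 0.787, "dz": 0, "rx": 0, "ry": 0, "rz": 0.136},
    {"dx": 0.36, "dy": 0.787, "dz": 0, "rx": 0, "ry": 0, "rz": 0.136},
    {"dx": 0.36, "dy": 0.787, "dz": 0, "rx": 0, "ry": 0, "rz": 0.136},
    {"dx": 0.36, "dy": 0.787, "dz": 0, "rx": 0, "ry": 0, "rz": 0.136},
    {"dx": 0.36, "dy": 0.787, "dz": 0, "rx": 0, "ry": 0, "rz": 0.136}
  ],
  "claw": 0
}}

```text
t: 1.4
tcp_pos: [0.3067, -0.3887, 0.2311]
tool_rot: [0.861, 0.509, 0.0, -0.0]
force: [0.2, -0.4, -0.1]
finger_gap: 0.001
gripper_force: 0.0
```

Request:
{"name": "move_arm", "arguments": {
  "targets": [
    {"dx": 0.36, "dy": 0.787, "dz": 0, "rx": 0, "ry": 0, "rz": 0.136},
    {"dx": 0.36, "dy": 0.787, "dz": 0, "rx": 0, "ry": 0, "rz": 0.136},
    {"dx": 0.36, "dy": 0.787, "dz": 0, "rx": 0, "ry": 0, "rz": 0.136},
    {"dx": 0.36, "dy": 0.787, "dz": 0, "rx": 0, "ry": 0, "rz": 0.136},
    {"dx": 0.36, "dy": 0.787, "dz": 0, "rx": 0, "ry": 0, "rz": 0.136},
    {"dx": 0.36, "dy": 0.787, "dz": 0, "rx": 0, "ry": 0, "rz": 0.136},
    {"dx": 0.36, "dy": 0.787, "dz": 0, "rx": 0, "ry": 0, "rz": 0.136},
    {"dx": 0.36, "dy": 0.787, "dz": 0, "rx": 0, "ry": 0, "rz": 0.136},
    {"dx": 0.36, "dy": 0.787, "dz": 0, "rx": 0, "ry": 0, "rz": 0.136},
    {"dx": 0.36, "dy": 0.787, "dz": 0, "rx": 0, "ry": 0, "rz": 0.136}
  ]
}}

```text
t: 2.65
tcp_pos: [0.3969, -0.1915, 0.2313]
tool_rot: [0.629, 0.778, 0.0, 0.0]
force: [-0.1, 0.2, -0.5]
finger_gap: -0.001
gripper_force: 0.0
```

Request:
{"name": "move_arm", "arguments": {
  "targets": [
    {"dx": 0.36, "dy": 0.787, "dz": 0, "rx": 0, "ry": 0, "rz": 0.136},
    {"dx": 0.36, "dy": 0.787, "dz": 0, "rx": 0, "ry": 0, "rz": 0.136},
    {"dx": 0.36, "dy": 0.787, "dz": 0, "rx": 0, "ry": 0, "rz": 0.136},
    {"dx": 0.36, "dy": 0.787, "dz": 0, "rx": 0, "ry": 0, "rz": 0.136},
    {"dx": 0.36, "dy": 0.787, "dz": 0, "rx": 0, "ry": 0, "rz": 0.136},
    {"dx": 0.36, "dy": 0.787, "dz": 0, "rx": 0, "ry": 0, "rz": 0.136},
    {"dx": 0.36, "dy": 0.787, "dz": 0, "rx": 0, "ry": 0, "rz": 0.136},
    {"dx": 0.36, "dy": 0.787, "dz": 0, "rx": 0, "ry": 0, "rz": 0.136},
    {"dx": 0.36, "dy": 0.787, "dz": 0, "rx": 0, "ry": 0, "rz": 0.136},
    {"dx": 0.36, "dy": 0.787, "dz": 0, "rx": 0, "ry": 0, "rz": 0.136}
  ]
}}

```text
t: 3.9
tcp_pos: [0.4866, 0.0053, 0.2313]
tool_rot: [0.318, 0.948, -0.0, -0.0]
force: [-0.2, 0.4, 0.1]
finger_gap: 0.001
gripper_force: 0.0
```

```bash
python3 - <<'E'
from h import *
a,m=snap('wrist','w1.png'); print(sensors.sense());np.save('w1.npy',m['extrinsics'])
print(proj(m,[[.529,.0073,.0585],[.473,.024,.045],[.5035,.0268,.0715]]))
E
```

```text
{'t': 3.95, 'q': array([-0.21627086,  0.342974  ,  1.76999647,  0.00218951,  1.02755265,
       -1.14340864]), 'qd': array([-0.03420929, -0.011831  ,  0.0178553 , -0.02832968, -0.00735763,
        0.04108738]), 'tau': array([ -1.83973834, -33.22130442, -14.58089501,  -0.39441311,
         0.172225  ,  -0.03395614]), 'tcp_pos': array([0.48758626, 0.00709071, 0.231401  ]), 'tool_rot': array([3.16838573e-01, 9.48478863e-01, 9.88579897e-04, 4.33020289e-04]), 'force': array([1.29875447, 1.07385507, 0.18449661]), 'ft_torque': array([ 0.08192636,  0.01623542, -0.03335015]), 'gripper_force': 0.0, 'finger_gap': -0.0014138790489924718}
[[352.18736453 205.34949651]
 [331.00822376 146.20027639]
 [354.4377611  176.74271654]]
```

View pics/w1.png

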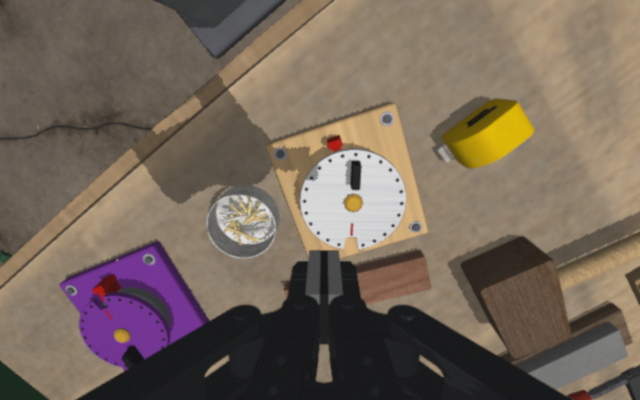

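The wrist view shows the disc with its hub at (353,202), the tab top at (356,175), the key at (335,142) and the notch line at (351,229). These are within about 4 px of the top-camera prediction.

```bash
python3 - <<'E'
from h import *
m=cams.camera_model('wrist'); m['extrinsics']=np.load('w1.npy')
h,k,t,n=[ray(m,[p],z)[0] for p,z in [((353,202.5),.0585),((335,142.5),.045),((356.5,168),.0715),((351,243),.0525)]]
d,=ray(m,[(353.3,199)],.0525)
print(h,d,k,t,n)
a=lambda v:np.degrees(np.arctan2(v[1],v[0]))
print('key',a(k-h),np.hypot(*(k-h)[:2]),'tab',a(t-h),np.hypot(*(t-h)[:2]),'notch',a(n-h),np.hypot(*(n-h)[:2]))
E
```

```text
[0.52710306 0.00961477 0.0585    ] [0.52637379 0.0110789  0.0525    ] [0.4724471  0.02911685 0.045     ] [0.49804391 0.03294406 0.0715    ] [ 0.56357354 -0.0183315   0.0525    ]
key 160.36282264187884 0.05803107437711452 tab 141.24177624956315 0.0372651362984438 notch -37.46190224598842 0.0459465965777511
```

Request:
{"name": "move_arm", "arguments": {
  "targets": [
    {"dx": -0.1, "dy": 0, "dz": -0.68, "rx": 0, "ry": 0, "rz": 0},
    {"dx": 0, "dy": 0, "dz": -0.68, "rx": 0, "ry": 0, "rz": 0},
    {"dx": 0, "dy": 0, "dz": -0.68, "rx": 0, "ry": 0, "rz": 0},
    {"dx": 0, "dy": 0, "dz": -0.68, "rx": 0, "ry": 0, "rz": 0},
    {"dx": 0, "dy": 0, "dz": -0.68, "rx": 0, "ry": 0, "rz": 0},
    {"dx": 0, "dy": 0, "dz": -0.68, "rx": 0, "ry": 0, "rz": 0},
    {"dx": 0, "dy": 0, "dz": -0.68, "rx": 0, "ry": 0, "rz": 0},
    {"dx": 0, "dy": 0, "dz": -0.68, "rx": 0, "ry": 0, "rz": 0},
    {"dx": 0, "dy": 0, "dz": -0.68, "rx": 0, "ry": 0, "rz": 0},
    {"dx": 0, "dy": 0, "dz": -0.68, "rx": 0, "ry": 0, "rz": 0}
  ]
}}

```text
t: 5.2
tcp_pos: [0.4841, 0.0042, 0.0609]
tool_rot: [0.319, 0.948, -0.0, 0.0]
force: [0.4, -1.0, 0.5]
finger_gap: -0.003
gripper_force: 0.0
```

```bash
python3 - <<'E'
from h import *
s=sensors.sense(); p=s['tcp_pos']; print(p,s['force'])
# arc: alpha = tool/tab angle; tcp = C + r*rad + d*tang(ccw); tool yaw = alpha
C=np.array([.528,.009]); r=.032
for d in (.0165,):
    f=lambda a:C+r*np.array([np.cos(a),np.sin(a)])+d*np.array([-np.sin(a),np.cos(a)])
    A=np.radians(np.r_[142.5,np.arange(142.5-8,-19,-8)]); q=p[:2]
    for i,a in enumerate(A):
        print(round(np.degrees(a),1),np.round(f(a),4),np.round((f(a)-q)/.025,3)); q=f(a)
E
```

```text
[0.48409858 0.0041817  0.0608506 ] [ 0.38544132 -0.96530817  0.46433589]
142.5 [0.4926 0.0154] [0.339 0.448]
134.5 [0.4938 0.0203] [0.049 0.195]
126.5 [0.4957 0.0249] [0.076 0.186]
118.5 [0.4982 0.0292] [0.101 0.174]
110.5 [0.5013 0.0332] [0.124 0.158]
102.5 [0.505  0.0367] [0.145 0.139]
94.5 [0.509  0.0396] [0.163 0.117]
86.5 [0.5135 0.0419] [0.178 0.094]
78.5 [0.5182 0.0436] [0.189 0.068]
70.5 [0.5231 0.0447] [0.197 0.041]
62.5 [0.5281 0.045 ] [0.2   0.013]
54.5 [0.5331 0.0446] [ 0.2   -0.015]
46.5 [0.5381 0.0436] [ 0.196 -0.043]
38.5 [0.5428 0.0418] [ 0.189 -0.069]
30.5 [0.5472 0.0395] [ 0.177 -0.095]
22.5 [0.5512 0.0365] [ 0.162 -0.119]
14.5 [0.5548 0.033 ] [ 0.144 -0.14 ]
6.5 [0.5579 0.029 ] [ 0.123 -0.159]
-1.5 [0.5604 0.0247] [ 0.1   -0.174]
-9.5 [0.5623 0.02  ] [ 0.075 -0.187]
-17.5 [0.5635 0.0151] [ 0.048 -0.195]
```

Request:
{"name": "move_arm", "arguments": {
  "targets": [
    {"dx": 0.17, "dy": 0.224, "dz": 0, "rx": 0, "ry": 0, "rz": 0},
    {"dx": 0.17, "dy": 0.224, "dz": 0, "rx": 0, "ry": 0, "rz": 0},
    {"dx": 0.049, "dy": 0.195, "dz": 0, "rx": 0, "ry": 0, "rz": -0.267},
    {"dx": 0.076, "dy": 0.186, "dz": 0, "rx": 0, "ry": 0, "rz": -0.267},
    {"dx": 0.101, "dy": 0.174, "dz": 0, "rx": 0, "ry": 0, "rz": -0.267},
    {"dx": 0.124, "dy": 0.158, "dz": 0, "rx": 0, "ry": 0, "rz": -0.267},
    {"dx": 0.145, "dy": 0.139, "dz": 0, "rx": 0, "ry": 0, "rz": -0.267},
    {"dx": 0.163, "dy": 0.117, "dz": 0, "rx": 0, "ry": 0, "rz": -0.267},
    {"dx": 0.178, "dy": 0.094, "dz": 0, "rx": 0, "ry": 0, "rz": -0.267},
    {"dx": 0.189, "dy": 0.068, "dz": 0, "rx": 0, "ry": 0, "rz": -0.267}
  ]
}}

```text
t: 6.45
tcp_pos: [0.5178, 0.0444, 0.0621]
tool_rot: [0.775, 0.632, -0.0, -0.0]
force: [-1.6, 0.3, 0.2]
finger_gap: 0.002
gripper_force: 0.8
```

```bash
python3 - <<'E'
from h import *
s=sensors.sense(); print(s['tcp_pos'],s['force'],s['q'])
a,m=snap('wrist','w2.png'); np.save('w2.npy',m['extrinsics']); 
print(proj(m,[[.528,.009,.0585],[.472,.0275,.045]]))
E
```

```text
[0.51780471 0.04437026 0.06212818] [-1.60889069  0.32875717  0.2352508 ] [-1.29863874e-01  6.59040379e-01  1.82816826e+00  2.87178582e-04
  6.55243008e-01  7.27758559e-02]
[[358.37027801 320.39855948]
 [247.01953976 293.10686191]]
```

View pics/w2.png

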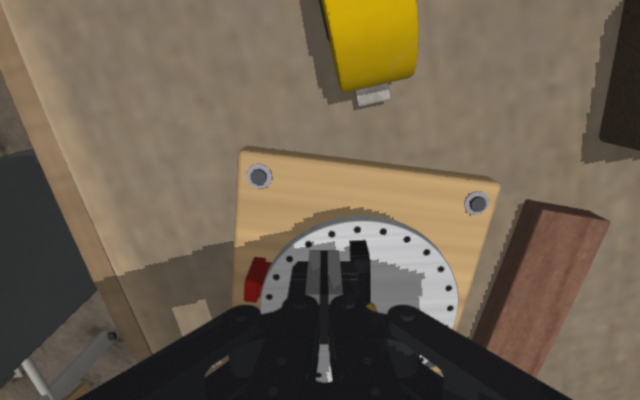

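The fingers, at about (325,275), touch the tab at (360,260) and have turned it, and the contact is square and light at about 1.6 N. I'll continue along the arc.

Request:
{"name": "move_arm", "arguments": {
  "targets": [
    {"dx": 0.197, "dy": 0.041, "dz": 0, "rx": 0, "ry": 0, "rz": -0.267},
    {"dx": 0.2, "dy": 0.013, "dz": 0, "rx": 0, "ry": 0, "rz": -0.267},
    {"dx": 0.2, "dy": -0.015, "dz": 0, "rx": 0, "ry": 0, "rz": -0.267},
    {"dx": 0.196, "dy": -0.043, "dz": 0, "rx": 0, "ry": 0, "rz": -0.267},
    {"dx": 0.189, "dy": -0.069, "dz": 0, "rx": 0, "ry": 0, "rz": -0.267},
    {"dx": 0.177, "dy": -0.095, "dz": 0, "rx": 0, "ry": 0, "rz": -0.267},
    {"dx": 0.162, "dy": -0.119, "dz": 0, "rx": 0, "ry": 0, "rz": -0.267},
    {"dx": 0.144, "dy": -0.14, "dz": 0, "rx": 0, "ry": 0, "rz": -0.267},
    {"dx": 0.123, "dy": -0.159, "dz": 0, "rx": 0, "ry": 0, "rz": -0.267},
    {"dx": 0, "dy": 0, "dz": 0, "rx": 0, "ry": 0, "rz": 0}
  ]
}}

```text
t: 7.75
tcp_pos: [0.5589, 0.0291, 0.0621]
tool_rot: [0.998, 0.058, 0.001, 0.0]
force: [-0.1, 0.6, 0.7]
finger_gap: 0.001
gripper_force: 0.2
```

```bash
python3 - <<'E'
from h import *
s=sensors.sense(); print(s['tcp_pos'],s['force'],s['q'][5])
a,m=snap('wrist','w3.png'); np.save('w3.npy',m['extrinsics']); b,mt=snap('top','t3.png'); 
c=cv2.cvtColor(b[185:255,255:325],cv2.COLOR_RGB2BGR)
w=cv2.cvtColor(a,cv2.COLOR_RGB2BGR)
cv2.imwrite('pics/c3.png',np.vstack([np.hstack([cv2.resize(c,(280,280),interpolation=cv2.INTER_CUBIC),np.zeros((280,360,3),np.uint8)]),w[100:]])) 
print(proj(m,[[.528,.009,.0585],[.472,.0275,.045]]))
E
```

```text
[0.55888615 0.02905089 0.06212391] [-0.1442728   0.63770521  0.67420266] 1.3061000015025397
[[356.19759588 320.46069781]
 [309.44869554 379.52174417]]
```

View pics/c3.png

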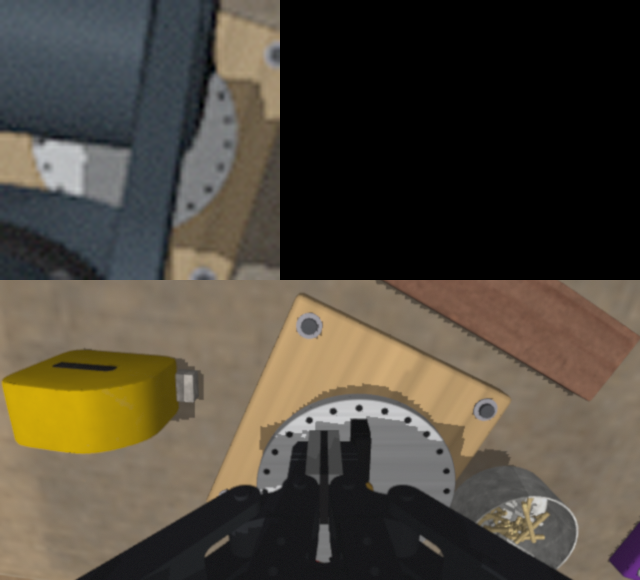

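The fingers at (323,450 in the composite) still sit flat against the tab at (361,440). The jig foot's corner screws are at (309,326) and (486,409), which I'll use for the foot yaw. The key and notch are hidden under the gripper.

```bash
python3 - <<'E'
from h import *
a=lambda v:np.degrees(np.arctan2(v[1],v[0]))
m=cams.camera_model('wrist'); m['extrinsics']=np.load('w3.npy')
s=ray(m,[(309,146),(486,229)],.020); e=ray(m,[(300,113),(510,218)],.018)
print('jigyaw screws',a(s[0]-s[1])-90,'edge',a(e[0]-e[1])-90, np.hypot(*(e[0]-e[1])[:2]),np.hypot(*(s[0]-s[1])[:2]))
t=ray(m,[(360.5,241)],.0715)[0]; C=np.array([.528,.009]); print('tab',a(t[:2]-C),np.hypot(*(t[:2]-C)))
# disc centre from rim: left 257,right 455 at widest, top 396-180
print('face top rim',ray(m,[(357,217)],.0525),'L/R',ray(m,[(257.5,305),(455,300)],.0525))
m['extrinsics']=np.load('w1.npy'); f=ray(m,[(280,154.5),(387,119),(416,227)],.020); print('w1 yaw',a(f[1]-f[0])-90,a(f[2]-f[1]))
E
```

```text
jigyaw screws -18.623517281602204 edge -19.42706316641474 0.13487154890239872 0.11313287275276458
tab 7.741615218478474 0.05074830167645409
face top rim [[0.58146232 0.01606019 0.0525    ]] L/R [[ 0.5269501   0.05985202  0.0525    ]
 [ 0.54153707 -0.04119673  0.0525    ]]
w1 yaw -18.6590894520062 -18.73158664689538
```

Request:
{"name": "move_arm", "arguments": {
  "targets": [
    {"dx": 0.1, "dy": -0.17, "dz": 0, "rx": 0, "ry": 0, "rz": -0.281},
    {"dx": 0.078, "dy": -0.2, "dz": 0, "rx": 0, "ry": 0, "rz": -0.281},
    {"dx": 0.05, "dy": -0.215, "dz": 0, "rx": 0, "ry": 0, "rz": -0.281},
    {"dx": 0, "dy": 0, "dz": 0, "rx": 0, "ry": 0, "rz": 0},
    {"dx": 0.257, "dy": 0.758, "dz": 0, "rx": 0, "ry": 0, "rz": 0},
    {"dx": 0, "dy": 0, "dz": 1, "rx": 0, "ry": 0, "rz": 0},
    {"dx": -0.9, "dy": -0.1, "dz": 1, "rx": 0, "ry": 0, "rz": 0},
    {"dx": -0.9, "dy": -0.1, "dz": 1, "rx": 0, "ry": 0, "rz": 0},
    {"dx": -0.9, "dy": -0.1, "dz": 1, "rx": 0, "ry": 0, "rz": 0},
    {"dx": -0.9, "dy": 0, "dz": 1, "rx": 0, "ry": 0, "rz": 0}
  ]
}}

```text
t: 9.1
tcp_pos: [0.4793, 0.0267, 0.187]
tool_rot: [0.987, -0.162, -0.0, -0.0]
force: [0.1, -0.1, 0.1]
finger_gap: 0.001
gripper_force: 0.0
```

```bash
python3 - <<'E'
from h import *
s=sensors.sense(); print(s['tcp_pos'],s['force'],s['q'][5])
a,m=snap('wrist','w4.png'); np.save('w4.npy',m['extrinsics'])
p=proj(m,[[.528,.009,.0585],[.472,.0275,.045]]);print(p)
x,y=np.clip((p[0]-[110,100]).astype(int),0,[419,199]); print(x,y)
cv2.imwrite('pics/c4.png',cv2.resize(cv2.cvtColor(a[y:y+200,x:x+220],cv2.COLOR_RGB2BGR),None,fx=3,fy=3,interpolation=cv2.INTER_CUBIC))
E
```

```text
[0.47929823 0.02672917 0.18704147] [ 0.14763599 -0.08802119  0.05944934] 1.7177208950060538
[[325.20967773 120.46636647]
 [325.44005187 188.74199517]]
215 20
```

View pics/c4.png

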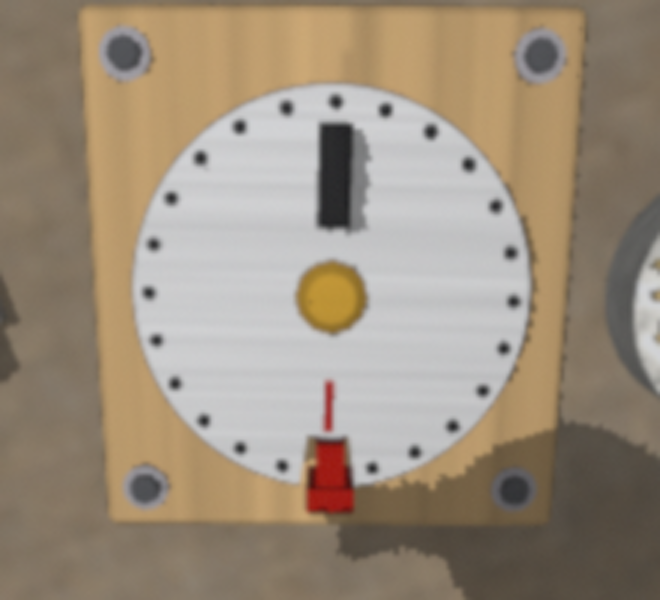

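The notch sits over the key, about 1.7° clockwise of centre: hub (332,297), notch centre (327,440), key (330,490) in the crop. There are roughly 10 px of gap on the left and 4 px on the right, about 1 mm at the narrowest, so it should go down. I'll press on the flat face at the +y side.

Request:
{"name": "move_arm", "arguments": {
  "targets": [
    {"dx": 0.78, "dy": 0.15, "dz": -0.3, "rx": 0, "ry": 0, "rz": 0},
    {"dx": 0.78, "dy": 0.15, "dz": -0.3, "rx": 0, "ry": 0, "rz": 0},
    {"dx": 0.78, "dy": 0.15, "dz": -0.3, "rx": 0, "ry": 0, "rz": 0},
    {"dx": 0, "dy": 0, "dz": -0.84, "rx": 0, "ry": 0, "rz": 0},
    {"dx": 0, "dy": 0, "dz": -0.84, "rx": 0, "ry": 0, "rz": 0},
    {"dx": 0, "dy": 0, "dz": -0.84, "rx": 0, "ry": 0, "rz": 0},
    {"dx": 0, "dy": 0, "dz": -0.84, "rx": 0, "ry": 0, "rz": 0},
    {"dx": 0, "dy": 0, "dz": -0.84, "rx": 0, "ry": 0, "rz": 0},
    {"dx": 0, "dy": 0, "dz": 0, "rx": 0, "ry": 0, "rz": 0},
    {"dx": 0, "dy": 0, "dz": 0, "rx": 0, "ry": 0, "rz": 0}
  ]
}}

```text
t: 10.4
tcp_pos: [0.539, 0.0375, 0.059]
tool_rot: [0.987, -0.163, 0.0, -0.0]
force: [-0.1, -0.3, -0.7]
finger_gap: -0.001
gripper_force: 0.0
```

Request:
{"name": "move_arm", "arguments": {
  "targets": [
    {"dx": 0, "dy": 0, "dz": -0.06, "rx": 0, "ry": 0, "rz": 0},
    {"dx": 0, "dy": 0, "dz": -0.06, "rx": 0, "ry": 0, "rz": 0},
    {"dx": 0, "dy": 0, "dz": -0.06, "rx": 0, "ry": 0, "rz": 0},
    {"dx": 0, "dy": 0, "dz": -0.06, "rx": 0, "ry": 0, "rz": 0},
    {"dx": 0, "dy": 0, "dz": -0.06, "rx": 0, "ry": 0, "rz": 0},
    {"dx": 0, "dy": 0, "dz": -0.06, "rx": 0, "ry": 0, "rz": 0},
    {"dx": 0, "dy": 0, "dz": -0.06, "rx": 0, "ry": 0, "rz": 0},
    {"dx": 0, "dy": 0, "dz": 0, "rx": 0, "ry": 0, "rz": 0},
    {"dx": 0, "dy": 0, "dz": 0, "rx": 0, "ry": 0, "rz": 0},
    {"dx": 0, "dy": 0, "dz": 0, "rx": 0, "ry": 0, "rz": 0}
  ]
}}

```text
t: 11.65
tcp_pos: [0.5386, 0.0368, 0.0483]
tool_rot: [0.987, -0.163, 0.0, 0.0]
force: [-0.0, 0.3, 2.3]
finger_gap: 0.0
gripper_force: 1.1
```

The tip is at z 0.0483, already below the raised face height of 0.0525, so the disc is going down over the key. I'll keep pressing until the force rises.

Request:
{"name": "move_arm", "arguments": {
  "targets": [
    {"dx": 0, "dy": 0, "dz": -0.06, "rx": 0, "ry": 0, "rz": 0},
    {"dx": 0, "dy": 0, "dz": -0.06, "rx": 0, "ry": 0, "rz": 0},
    {"dx": 0, "dy": 0, "dz": -0.04, "rx": 0, "ry": 0, "rz": 0},
    {"dx": 0, "dy": 0, "dz": -0.02, "rx": 0, "ry": 0, "rz": 0},
    {"dx": 0, "dy": 0, "dz": -0.02, "rx": 0, "ry": 0, "rz": 0},
    {"dx": 0, "dy": 0, "dz": 0, "rx": 0, "ry": 0, "rz": 0},
    {"dx": 0, "dy": 0, "dz": 0, "rx": 0, "ry": 0, "rz": 0},
    {"dx": 0, "dy": 0, "dz": 0, "rx": 0, "ry": 0, "rz": 0},
    {"dx": 0, "dy": 0, "dz": 0, "rx": 0, "ry": 0, "rz": 0},
    {"dx": 0, "dy": 0, "dz": 0, "rx": 0, "ry": 0, "rz": 0}
  ]
}}

```text
t: 12.9
tcp_pos: [0.5388, 0.0368, 0.0449]
tool_rot: [0.987, -0.163, 0.001, 0.0]
force: [-3.3, -0.7, 15.0]
finger_gap: -0.002
gripper_force: 7.8
```

It now holds 15 N at z 0.0449, which is the seated height of 0.045. I'll retract and check.

Request:
{"name": "move_arm", "arguments": {
  "targets": [
    {"dx": 0, "dy": 0, "dz": 0.3, "rx": 0, "ry": 0, "rz": 0},
    {"dx": 0, "dy": 0, "dz": 0.8, "rx": 0, "ry": 0, "rz": 0},
    {"dx": 0, "dy": 0, "dz": 0.8, "rx": 0, "ry": 0, "rz": 0},
    {"dx": -0.6, "dy": -0.1, "dz": 0.8, "rx": 0, "ry": 0, "rz": 0},
    {"dx": -0.6, "dy": -0.1, "dz": 0.8, "rx": 0, "ry": 0, "rz": 0},
    {"dx": -0.6, "dy": -0.1, "dz": 0.8, "rx": 0, "ry": 0, "rz": 0},
    {"dx": -0.6, "dy": -0.1, "dz": 0.8, "rx": 0, "ry": 0, "rz": 0},
    {"dx": -0.6, "dy": 0, "dz": 0.8, "rx": 0, "ry": 0, "rz": 0},
    {"dx": 0, "dy": 0, "dz": 0, "rx": 0, "ry": 0, "rz": 0},
    {"dx": 0, "dy": 0, "dz": 0, "rx": 0, "ry": 0, "rz": 0}
  ]
}}

```text
t: 14.15
tcp_pos: [0.4639, 0.0269, 0.1903]
tool_rot: [0.987, -0.163, 0.0, -0.0]
force: [-0.6, -0.4, 0.3]
finger_gap: -0.004
gripper_force: 0.0
```

```bash
python3 - <<'E'
from h import *
a,m=snap('wrist','w5.png'); p=proj(m,[[.528,.009,.0585]]);print(p)
b,_=snap('scene','s5.png')
c=cv2.cvtColor
cv2.imwrite('pics/c5.png',np.vstack([cv2.resize(c(a[:220,200:450],4),None,fx=1.5,fy=1.5),cv2.resize(c(b[200:280,260:385],4),(375,240),interpolation=cv2.INTER_CUBIC)]))
print(sensors.sense()['force'],sensors.sense()['tcp_pos'])
E
```

```text
[[318.71736521 100.53985884]]
[ 0.40229224  0.79313942 -0.02847695] [0.46375744 0.02693301 0.18994416]
```

View pics/c5.png

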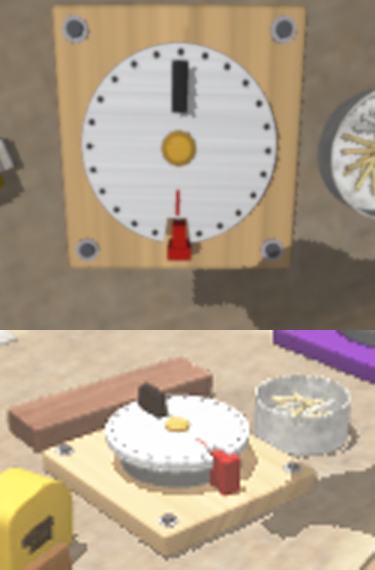

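The disc is down, with the key filling the notch at (179,235) and the face level with the key's outer end. The neighbouring items have not moved and the arm is clear, so I'm handing it in.

```bash
python3 -c "
from h import *
print(order.sign_off())"
```

```text
the job is handed in; nothing more can be done
None
```

The disc's notch was turned over the red key by pushing the tab, the disc was pressed fully home (tip at 44.9 mm under 15 N), the arm was moved clear, and the job was handed in at about 14 s.

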